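Ease apart a stuck microscope lamp box with a wedge

TASK

The two press-fit halves of the microscope's lamp box are stuck together: take the wedge from its blue holder and press it down into the two pry slots by turns, a bit deeper each time, so that the white half comes away evenly from the grey one - neither end ever more than about 7 mm ahead of the other - until the seam gapes at least 11 mm at both ends, the same to within about 3 mm. Then hang the wedge back in its holder the way it was, upright and fully down, and let go. Only the wedge may bear on the lamp box, not the gripper, and leave the other things on the bench where they are.

Things in the scene. Friction and masses are not known exactly. Their poses are not given: they have to be found in the camera images.
- housing: Lamp box on a fixed dark cradle plate (x -85 to 98, 6 mm thick). Box 150 (x) x 200 (y) mm, flat top 72 mm above the bench. Origin: on the bench under the seam's middle; the seam runs along y, z up; x points roughly away from the robot (turned up to 0.35 rad). The grey half (x -75 to 0) is fixed, the white half (x 0 to 75) is loose and moves only level, to +x. Top 6 mm thick, hollow below.
- slot_left (a point): Centre, as closed, of the left pry slot, on the box's top, over the seam at housing y = +60 mm; fixed with the grey half, housing's axes. The slot goes through the top, 44 mm long (y), 8 mm wide closed (x -4 to +4, 4 mm cut from each half); free below to 9 mm above the bench. Its near edge (x = -4) never moves, its far edge goes off with the white half.
- slot_right (a point): The same for the right pry slot, at housing y = -60 mm. Pushed at one slot, the white half swings about the other slot, so each end opens almost on its own, up to 19 mm, and stays where left. It takes 4 N level at an end, somewhat more the faster it goes: about 10 to 20 N down on the wedge.
- lip_left (a point): Point of the white half's seam edge, level with its top, at the left slot (y = +60 mm). Its x in the housing's frame is the gape of the left end: 0 closed, 0 to 2.5 mm at the start. Its axes are the white half's, parallel to the housing's when closed.
- lip_right (a point): The same for the right slot (y = -60 mm).
- wedge_grip (a point): Centre of the wedge's orange handle, 34 (x) x 54 (y) x 64 mm (z up, along the wedge); loose, about 250 g, 112 mm tall in all. The steel blade points down from it. In the holder its x axis is the holder's. To pry, turn wedge x along housing x (flat back to the grey half) and press straight down: the slope pushes the white half off.
- wedge: The wedge; origin 80 mm below the grip point, level with the blade's tip. Blade 48 mm long, 34 mm wide (y); back flat and upright at x = -11 mm; front sloping evenly: 3 mm thick at the tip (x -11 to -8), 21 mm at the handle (x -11 to +10). In a slot, sunk up to the handle, it opens that end by about 12 to 15 mm.
- wedge_x (a point): Point 40 mm from the wedge's grip point towards the wedge's +x (slope side); tells which way round it is.
- holder_mouth (a point): Centre of the mouth of the fixed blue wedge holder, on its top, 60 mm above the bench (z up). Holder 52 (x) x 78 (y) mm, foot 80 x 100 x 6; pocket 28 (x) x 42 (y), 54 deep. The wedge hangs in it blade down, handle on the rim, slope to the holder's +x (roughly away from the robot, up to 0.4 rad off), grip point 32 mm above this point. Lamp box and holder may change sides.
- well_plate: Bystander: white 24-well plate lying flat, 86 x 128 x 15 mm, loose; origin under its middle.
- tip_box: Bystander: green box of pipette tips, 85 x 120 x 55 mm, loose; origin under its middle.
- petri: Bystander: clear round petri dish, 93 mm across, 22 mm high, loose; origin under its middle.
- reagent: Bystander: amber bottle with a blue cap, 66 mm across, 130 mm high, loose; origin under its middle.
Things that resemble listed ones, but are neither listed nor needed, are in the scene too. There is more than one size of the wedge; the job needs the middle-sized.

How it is judged:
On the way, in this order (a step that is already met when the one before it is completed fails the run):
1. the wedge is drawn up out of its holder (z of wedge_grip in the frame of holder_mouth above 0.085 m), for 0.1 s.
2. one end of the seam opened past 4 mm, with the wedge at the lamp box (x of any of lip_left, lip_right in the frame of housing above 0.004 m and horizontal distance between wedge_grip and housing below 0.11 m), for 0.1 s.
3. both ends past 4 mm, with the wedge at the lamp box (x of each of lip_left, lip_right in the frame of housing above 0.004 m and horizontal distance between wedge_grip and housing below 0.11 m), for 0.1 s.
4. both ends past 10 mm, even to within 4.2 mm (x of each of lip_left, lip_right in the frame of housing above 0.01 m and angle between the y axis of lip_left and the y axis of housing, either way round below 0.035 rad), for 0.2 s.
At the end, for the whole second after the job is handed in: Both ends of the seam gape more than 10 mm, the white half square to the grey one within 0.035 rad (4.2 mm between the slots); the wedge hangs in its holder, within 9 mm of the mouth's centre, its grip point 28 to 36 mm above the mouth, upright within 0.1 rad, slope to the holder's +x, at rest (all of step 4 and horizontal distance between wedge_grip and holder_mouth below 0.009 m and z of wedge_grip in the frame of holder_mouth between 0.028 and 0.036 m and angle between wedge_grip's own z axis and vertical below 0.1 rad and x of wedge_x in the frame of holder_mouth above 0.03 m and linear speed of wedge below 0.02 m/s); the robot touches nothing.
It fails at once if one end of the white half more than 9.6 mm ahead of the other (0.08 rad): it jams (angle between the y axis of lip_left and the y axis of housing, either way round above 0.08 rad).
It fails at once if the gripper bears on the lamp box with more than 4 N (contact force between any of the fingers, the arm and housing above 4 N).
It fails at once if a bystander shoved more than 20 mm (distance of any of well_plate, tip_box, petri, reagent from where it was at the start of the episode above 0.02 m).
It also fails if it takes over 67 s, if anything falls off the work surface, if the arm or the gripper's body presses on something with over 40 N, if the wrist force passes 120 N, or if a joint passes its speed limit or range.

ROBOT

A 6-joint arm with a two-finger parallel gripper is mounted at the origin on the work surface. World frame = base frame: x ahead of the robot, y to its left, z up, the work surface at z = 0. Lengths are in m, angles in rad, forces in N, time in s.
With the tool pointing down it reaches from about 0.25 to 0.8 m from the base axis. Payload 3.9 kg.
Tool frame: the origin (TCP) lies on the mounting face of the last link; the fingertips stand 173 mm ahead of it and the grasp point (between the pads) lies 155 mm ahead of it; z points along the fingers, y is the direction in which the jaws open and shut (so a half turn about z gives the same grasp; the last joint's range is limited). The gripper opens to 85 mm and grips with 20 to 120 N. Pads are 22 mm wide; open, the fingers measure 114 mm over their backs; the gripper's body (76 mm by 85 mm) begins 54 mm behind the grasp point. The pads swing forward as they close: fully open they stand 13 mm farther back than shut.
Start: joints at [1.162, 0.26, -0.138, 1.173, 0, 1.571], TCP at [0.209, 0.482, 0.405] pointing down, gripper open.
Joint ranges: [-2.78, 2.78], [-0.83, 1.72], [-1.28, 1.37], [-1.9, 2.12], [-1.57, 1.48], [-3.14, 3.14]. Speed limits (rad/s): [2.57, 2.57, 3.14, 3.14, 3.14, 3.14].

INTERFACE

Orientations are given as a rotation vector (axis times angle).
In Python, from rig import arm gives the robot as it stands.
- The arm moves only by the shell command python3 -m crank 'ROWS'. ROWS is JSON, a list of rows, each an object of numbers: "grip": the gripper's target within -1 to 1 (fully open at 1, half-way at 0, shut at -1); "dx", "dy", "dz": the shift along the tool's x, y, z in units of 30 mm (1.0 is 30 mm); "rx", "ry", "rz": the turn, a rotation vector about the tool's x, y, z in units of 0.1 rad (1.0 is 0.1 rad). In form: [{"grip": .., "dx": .., "dy": .., "dz": .., "rx": .., "ry": .., "rz": ..}, ...]. A call has exactly 8 rows; each row shifts and turns the commanded pose from where the row before left it, along the tool's axes as they then stand; what a row does not reach is not made up. A row lasts 1/12 s, in which the tool goes at most 41.7 mm and 7.16 degrees, less where a joint would pass 70% of its speed; a pose out of reach is approached as far as the arm can. A call with a number of a shift or a turn outside -1 to 1 is refused whole. A call with a gripper value outside its range is refused whole. The fingers move at their own pace and stop on an object; the grip force is fixed at half the most. Time passes only in rows, so rows that do not move let the fingers close, or fill a call up. It gives the time, the measured TCP pose, the force and the opening at its end, in the units of the state.
- arm.get_obs(): the state, without advancing time (a new reading comes with each control period).
- arm.snapshot(name): name is "side" or "top" or "wrist"; returns a dict with "frame" (480x640x3 uint8, red, green, blue), "range_z" (480x640 float32, m along the optical axis (not along the pixel's ray), 0 where there is no reading), "vfov" (degrees; the focal length in pixels is half the picture's height over the tangent of half this angle, whatever the lens; pixels are square), "cx", "cy" (the principal point, pixels), "D" ([k1, k2, p1, p2, k3] as OpenCV has them; the pictures are not rectified), "R" (3x3) and "t" (3): a world point X has camera coordinates R X + t; the wrist camera has in their place "T_tool_cam" (4x4, takes a point from camera to tool coordinates, whose origin is the TCP and whose axes are the flange's). Camera axes: x right, y down, z forward; pixel columns grow to the right and rows downward; lengths in m; the calibration is good to about 2 mm. A picture is of the moment at which its call begins: read the wrist's pose just before it.
- arm.job_done(): hands the job in, once; it reports no verdict.
The state is a dict: "clock": time; "joints": joint angles; "joint_velocities": joint speeds; "joint_efforts": joint torques, N m; "tool_pos": TCP position; "tcp_rot": TCP orientation; "contact_force": force on the tool from outside, world axes, zero at the start; "torque": the same for the moment, N m; "gripper_width": finger opening in m.
Only numpy, scipy, OpenCV 4.12 (cv2) and the standard library are available. Lean on these libraries where they do the work, as an engineer would, in place of code of your own. Each camera call takes 0.05 s, during which the arm holds its last target. There are 200 camera calls.

## Working session

There is one attempt and no reset: what is moved stays moved. The work goes in short steps, Python scripts to look and compute and a shell command to move; the robot and the scene stay as the last step left them, time stands still between calls to the robot, and variables do not carry over. Pictures are saved under pics/ and viewed, about 8 in all and at most 12, crops included, and the job is handed in when it is done.

```bash
ls; mkdir -p pics; cat > h.py <<'E'
import numpy as np, cv2
from rig import arm
from scipy.spatial.transform import Rotation as Ro
def K(s):
    f=240/np.tan(np.radians(s["vfov"])/2); return np.array([[f,0,s["cx"]],[0,f,s["cy"]],[0,0,1.]])
def pose(o):
    T=np.eye(4); T[:3,:3]=Ro.from_rotvec(o["tcp_rot"]).as_matrix(); T[:3,3]=o["tool_pos"]; return T
def snap(n):
    o=arm.get_obs(); s=arm.snapshot(n)
    if n=="wrist": s["C2W"]=pose(o)@np.array(s["T_tool_cam"])
    else:
        T=np.eye(4); T[:3,:3]=s["R"]; T[:3,3]=s["t"]; s["C2W"]=np.linalg.inv(T)
    return s
def rays(s,uv):
    p=cv2.undistortPoints(np.array(uv,float).reshape(-1,1,2),K(s),np.array(s["D"],float)).reshape(-1,2)
    d=np.c_[p,np.ones(len(p))]; return d
def on_z(s,uv,z):
    d=rays(s,uv)@s["C2W"][:3,:3].T; c=s["C2W"][:3,3]; return c+d*((z-c[2])/d[:,2])[:,None]
def cloud(s):
    v,u=np.mgrid[0:480,0:640]; d=rays(s,np.c_[u.ravel(),v.ravel()])
    P=d*s["range_z"].reshape(-1,1); P=P@s["C2W"][:3,:3].T+s["C2W"][:3,3]
    P[s["range_z"].ravel()<=0]=np.nan; return P.reshape(480,640,3)
def save(s,n): cv2.imwrite("pics/"+n+".png",s["frame"][:,:,::-1])
E
python3 - <<'E'
from h import *
import pickle
o=arm.get_obs(); print(o)
for n in("top","side"):
    s=snap(n); save(s,n+"0"); pickle.dump(s,open(n+"0.pkl","wb")); print(n,s["vfov"],s["cx"],s["cy"],s["D"],s["C2W"].round(3).tolist())
E
```

```text
pics
{'clock': 0.0, 'joints': array([ 1.16198545e+00,  2.60663985e-01, -1.39364224e-01,  1.17270001e+00,
        3.04423326e-05,  1.57078206e+00]), 'joint_velocities': array([ 1.96443351e-03, -1.51317712e-03,  4.09362718e-04, -9.69242810e-04,
       -1.04633465e-05,  1.05408185e-03]), 'joint_efforts': array([ 1.40772274e-03, -4.05678964e+01,  2.53924352e+01,  1.88158744e-02,
        1.91080612e-04, -1.04372852e-06]), 'tool_pos': array([0.20855676, 0.48142402, 0.40387692]), 'tcp_rot': array([-6.37588379e-01, -3.07578048e+00,  2.96132996e-03]), 'contact_force': array([-0.0918841 , -0.05963657, -0.54135832]), 'torque': array([ 0.02266925, -0.00710052, -0.03523482]), 'gripper_width': 0.08549039976287454}
top 53.66615761715027 315.9456530955693 237.539088104326 [-0.04108117  0.          0.          0.          0.        ] [[-0.009, -0.995, 0.095, 0.345], [-1.0, 0.009, -0.002, 0.028], [0.001, -0.095, -0.995, 1.186], [0.0, 0.0, 0.0, 1.0]]
side 42.51069583651573 315.2376713059955 232.06432359810108 [-0.21699521  0.          0.          0.          0.        ] [[0.975, -0.128, 0.182, 0.167], [-0.222, -0.492, 0.842, -1.257], [-0.018, -0.861, -0.508, 0.861], [0.0, 0.0, 0.0, 1.0]]
```

View pics/top0.png

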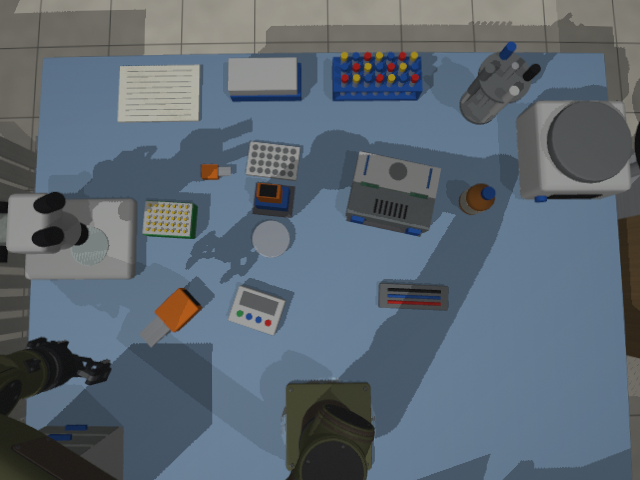

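View pics/side0.png

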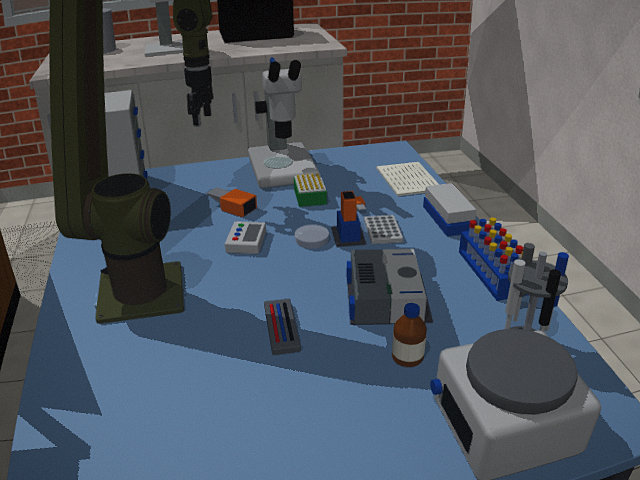

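Top view: lamp box around (393,192), white half away from the robot, slots at about (369,184) and (421,192). The holder with its wedge is at (271,196). The loose big (175,310) and small (215,171) wedges are decoys. Next I measure from depth.

```bash
python3 - <<'E'
from h import *
import pickle
s=pickle.load(open("top0.pkl","rb")); P=cloud(s); f=s["frame"]; hsv=cv2.cvtColor(f,cv2.COLOR_RGB2HSV)
def rect(m,z,name):
    m=cv2.morphologyEx(m.astype(np.uint8),cv2.MORPH_OPEN,np.ones((3,3)))
    v,u=np.nonzero(m); Q=on_z(s,np.c_[u,v],z)[:,:2]
    r=cv2.minAreaRect((Q*1000).astype(np.float32)); print(name,len(u),r,"z med",np.nanmedian(P[v,u,2]).round(4))
roi=np.zeros((480,640),bool); roi[140:245,335:450]=1
z=P[:,:,2]
print("table z",np.nanmedian(z[340:370,450:500]))
box=roi&(z>.064)&(z<.08); rect(box,.072,"box")
w=box&(hsv[:,:,2]>140)&(hsv[:,:,1]<40); rect(w,.072,"white")
g=roi&(hsv[:,:,0]>40)&(hsv[:,:,0]<90)&(hsv[:,:,1]>60)
v,u=np.nonzero(g);print("greenish",len(u),u.min(),u.max(),v.min(),v.max())
roi2=np.zeros_like(roi); roi2[170:220,248:298]=1
rect(roi2&(z>.115)&(z<.135),.124,"handle top")
rect(roi2&(z>.052)&(z<.068),.06,"holder top")
rect(roi2&(z>.003)&(z<.012),.006,"foot")
print(np.round(z[178:216:3,250:296:3]*1000))
crop=np.hstack([cv2.resize(f[140:245,335:450],None,fx=4,fy=4,interpolation=2),cv2.resize(f[165:270,240:320],None,fx=4,fy=4,interpolation=2)])
cv2.imwrite("pics/c1.png",crop[:,:,::-1])
s=pickle.load(open("side0.pkl","rb")); cv2.imwrite("pics/c2.png",cv2.resize(s["frame"][180:340,300:460],None,fx=3.7,fy=3.7,interpolation=2)[:,:,::-1])
E
```

```text
table z 0.0007040767347712418
box 5145 ((563.7937622070312, -160.58023071289062), (201.07763671875, 154.371337890625), 77.3955307006836) z med 0.0724Traceback (most recent call last):
  File "<stdin>", line 12, in <module>
  File "<stdin>", line 6, in rect
  File "h.py", line 18, in on_z
    d=rays(s,uv)@s["C2W"][:3,:3].T; c=s["C2W"][:3,3]; return c+d*((z-c[2])/d[:,2])[:,None]
      ~~~~^^^^^^
  File "h.py", line 15, in rays
    p=cv2.undistortPoints(np.array(uv,float).reshape(-1,1,2),K(s),np.array(s["D"],float)).reshape(-1,2)
      ~~~~~~~~~~~~~~~~~~~^^^^^^^^^^^^^^^^^^^^^^^^^^^^^^^^^^^^^^^^^^^^^^^^^^^^^^^^^^^^^^^^
cv2.error: OpenCV(4.12.0) /io/opencv/modules/calib3d/src/undistort.dispatch.cpp:347: error: (-215:Assertion failed) CV_IS_MAT(_src) && CV_IS_MAT(_dst) && (_src->rows == 1 || _src->cols == 1) && (_dst->rows == 1 || _dst->cols == 1) && _src->cols + _src->rows - 1 == _dst->rows + _dst->cols - 1 && (CV_MAT_TYPE(_src->type) == CV_32FC2 || CV_MAT_TYPE(_src->type) == CV_64FC2) && (CV_MAT_TYPE(_dst->type) == CV_32FC2 || CV_MAT_TYPE(_dst->type) == CV_64FC2) in function 'cvUndistortPointsInternal'
```

```bash
python3 - <<'E'
from h import *
import pickle
s=pickle.load(open("top0.pkl","rb")); P=cloud(s); f=s["frame"]; hsv=cv2.cvtColor(f,cv2.COLOR_RGB2HSV)
def rect(m,z,name):
    m=cv2.morphologyEx(m.astype(np.uint8),cv2.MORPH_OPEN,np.ones((2,2)))
    v,u=np.nonzero(m); 
    if len(u)<5: print(name,"few"); return
    Q=on_z(s,np.c_[u,v],z)[:,:2]
    r=cv2.minAreaRect((Q*1000).astype(np.float32)); print(name,len(u),r,"z med",np.nanmedian(P[v,u,2]).round(4))
roi=np.zeros((480,640),bool); roi[140:245,335:450]=1
z=P[:,:,2]
box=roi&(z>.064)&(z<.08)
print("white hsv",hsv[170,420],"grey",hsv[200,360])
w=box&(hsv[:,:,2]>115)&(hsv[:,:,1]<60); rect(w,.072,"white")
roi2=np.zeros_like(roi); roi2[170:220,248:298]=1
rect(roi2&(z>.115)&(z<.135),.124,"handle top")
rect(roi2&(z>.052)&(z<.068),.06,"holder top")
rect(roi2&(z>.003)&(z<.012),.006,"foot")
print(np.round(z[174:218:3,248:298:3]*1000))
crop=np.hstack([cv2.resize(f[140:245,335:450],None,fx=4,fy=4,interpolation=2),cv2.resize(f[165:270,240:320],None,fx=4,fy=4,interpolation=2)])
s=pickle.load(open("side0.pkl","rb"))
c2=cv2.resize(s["frame"][180:285,300:460],(0,0),fx=4,fy=4,interpolation=2)
cv2.imwrite("pics/c1.png",crop[:,:,::-1])
E
```

```text
white hsv [ 30   2 112] grey [102  18  72]
white 31 ((652.0205688476562, -95.23918151855469), (26.500736236572266, 4.925544261932373), 89.57206726074219) z med 0.0728
handle top 338 ((551.823974609375, 131.36366271972656), (51.91584014892578, 34.800636291503906), 84.16106414794922) z med 0.124
holder top 265 ((551.9136352539062, 129.58389282226562), (76.04145812988281, 53.00614929199219), 83.3874282836914) z med 0.0594
foot 328 ((552.149658203125, 129.82464599609375), (98.77601623535156, 80.37615203857422), 83.47296142578125) z med 0.0057
[[ 13.  15.  14.  16.  16.  16.  16.  12.  15.  15.  19.  15.  16.  12.
   16.  17.   6.]
 [ -0.  -1.  -2.  -2.   1.   1.   1.   6.  13.  11.  14.  14.  15.  17.
   13.  17.   0.]
 [ -4.   3.   3.  -2.   1.   0.  -0.   4.   4.   3.  -0.   5.  -3.  -1.
    6.  11.  -3.]
 [ -2.   2.  -2.   7. 126. 122. 123.   1.   3.   2.   2.   1.  -3.  -1.
   -2.  -4.   1.]
 [ -4.  -1.  -0.  60. 125. 125. 125. 125. 126. 124. 125.  62.   7.   5.
    8.   4.   2.]
 [ -2.   1.   1. 123. 124. 127. 127. 124. 124. 123. 122.  87.  58.  57.
    5.   5.  -0.]
 [  2.   2.   0. 123. 125. 125. 124. 124. 128. 121. 123.  75.  60.  61.
    8.   7.  -1.]
 [ -1.   0.  -4. 124. 127. 126. 128. 129. 128. 125. 124.  67.  60.  60.
    2.   4.   2.]
 [ -0.  -2.  -0.  58. 110. 112. 118. 121. 119. 122. 126.  60.  59.  55.
    5.   7.  -2.]
 [  2.  -2.   7.  62.  67.  70.  79.  81.  84.  85.  91.  63.  64.  41.
    2.   1.   1.]
 [  1.   4.   5.  58.  64.  64.  58.  60.  59.  57.  60.  59.  62.  36.
    5.  -1.   3.]
 [ -1.  -2.   5.  26.  33.  37.  41.  44.  49.  53.  60.  60.  58.  25.
    8.   1.  -2.]
 [  2.   1.   8.   5.   5.  -0.   4.   8.   5.  10.  12.  15.  18.  19.
    8.  -2.   1.]
 [ -1.   0.  10.   5.   5.   7.   3.   4.   9.   4.   9.   6.   9.   5.
    2.  -0.  -1.]
 [ -0.   2.  -4.   4.  -1.   4.   3.   2.   1.   1.   5.   8.   7.   8.
    7.  -1.  -0.]]
```

View pics/c1.png

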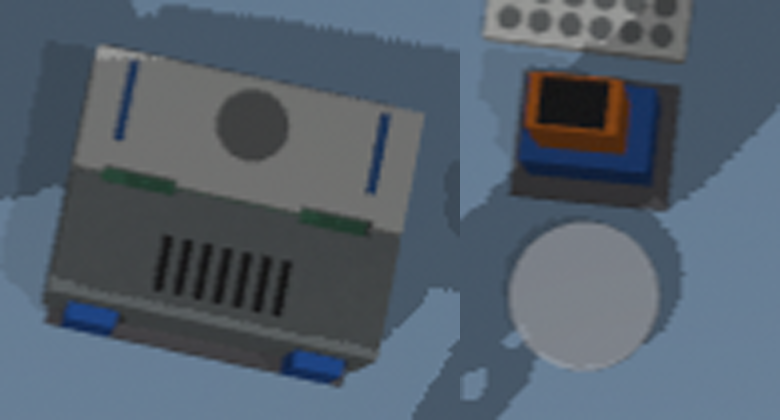

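Slots are the green-edged patches at crop pixels (138,180) and (335,221). The holder's y axis lies at 83.5°, so its yaw is -0.114, centred at (0.552, 0.130). The box yaw is -0.22, centred at (0.564, -0.161). Start turning the jaws along the wedge's x.

```bash
cat >> h.py <<'E'
def to(x,y,z,jaw):
    "units (tool axes) still to go to grasp point x,y,z with jaw azimuth; turn first, then shift"
    o=arm.get_obs(); T=pose(o); R=T[:3,:3]
    ty=np.array([np.cos(jaw),np.sin(jaw),0]); tz=np.array([0,0,-1.]); Rg=np.c_[np.cross(ty,tz),ty,tz]
    w=Ro.from_matrix(R.T@Rg).as_rotvec()/.1
    g=T[:3,3]+.155*R[:,2]
    goal=np.array([x,y,z+.155])
    print("t",round(o["clock"],2),"grasp",g.round(4),"jaw az",round(np.arctan2(R[1,1],R[0,1]),4),"F",o["contact_force"].round(1),"w",round(o["gripper_width"],4))
    print("turn units",w.round(3),"then shift units",(Rg.T@(goal-T[:3,3])/.03).round(3))
E
python3 -m crank '[{"grip":1,"rz":1},{"grip":1,"rz":1},{"grip":1,"rz":1},{"grip":1,"rz":1},{"grip":1,"rz":1},{"grip":1,"rz":1},{"grip":1,"rz":1},{"grip":1,"rz":1}]'
python3 -m crank '[{"grip":1,"rz":1},{"grip":1,"rz":1},{"grip":1,"rz":1},{"grip":1,"rz":1},{"grip":1,"rz":0.76},{"grip":1},{"grip":1},{"grip":1}]'
python3 -c "
from h import *
to(.552,.130,.25,-.114)"
```

```text
t 0.1 grasp [0.2085 0.4812 0.2489] jaw az 1.162 F [0.7 0.7 0.1] w 0.0855
turn units [-1.500e-02  1.200e-02  1.276e+01] then shift units [-10.337  12.706  -0.035]invalid input
invalid input
```

```bash

python3 -m crank '[{"grip":1,"dx":0,"dy":0,"dz":0,"rx":0,"ry":0,"rz":1},{"grip":1,"dx":0,"dy":0,"dz":0,"rx":0,"ry":0,"rz":1},{"grip":1,"dx":0,"dy":0,"dz":0,"rx":0,"ry":0,"rz":1},{"grip":1,"dx":0,"dy":0,"dz":0,"rx":0,"ry":0,"rz":1},{"grip":1,"dx":0,"dy":0,"dz":0,"rx":0,"ry":0,"rz":1},{"grip":1,"dx":0,"dy":0,"dz":0,"rx":0,"ry":0,"rz":1},{"grip":1,"dx":0,"dy":0,"dz":0,"rx":0,"ry":0,"rz":1},{"grip":1,"dx":0,"dy":0,"dz":0,"rx":0,"ry":0,"rz":1}]'
python3 -m crank '[{"grip":1,"dx":0,"dy":0,"dz":0,"rx":0,"ry":0,"rz":1},{"grip":1,"dx":0,"dy":0,"dz":0,"rx":0,"ry":0,"rz":1},{"grip":1,"dx":0,"dy":0,"dz":0,"rx":0,"ry":0,"rz":1},{"grip":1,"dx":0,"dy":0,"dz":0,"rx":0,"ry":0,"rz":1},{"grip":1,"dx":0,"dy":0,"dz":0,"rx":0,"ry":0,"rz":0.76},{"grip":1,"dx":0,"dy":0,"dz":0,"rx":0,"ry":0,"rz":0},{"grip":1,"dx":0,"dy":0,"dz":0,"rx":0,"ry":0,"rz":0},{"grip":1,"dx":0,"dy":0,"dz":0,"rx":0,"ry":0,"rz":0}]'
python3 -c "
from h import *
to(.552,.130,.25,-.114)"
```

```text
clock: 0.77
tool_pos: [0.2086, 0.4815, 0.4042]
tcp_rot: [1.792, 2.58, -0.002]
contact_force: [-0.4, 0.2, -0.5]
gripper_width: 0.0854
clock: 1.43
tool_pos: [0.2086, 0.4817, 0.4045]
tcp_rot: [2.342, 2.093, -0.001]
contact_force: [-0.4, 0.7, -0.4]
gripper_width: 0.0854
t 1.43 grasp [0.2086 0.4816 0.2495] jaw az -0.1123 F [-0.4  0.7 -0.4] w 0.0854
turn units [-0.001  0.006  0.017] then shift units [-10.344  12.704  -0.018]
```

```bash

python3 -m crank '[{"grip":1,"dx":-0.74,"dy":0.91,"dz":0,"rx":0,"ry":0,"rz":0},{"grip":1,"dx":-0.74,"dy":0.91,"dz":0,"rx":0,"ry":0,"rz":0},{"grip":1,"dx":-0.74,"dy":0.91,"dz":0,"rx":0,"ry":0,"rz":0},{"grip":1,"dx":-0.74,"dy":0.91,"dz":0,"rx":0,"ry":0,"rz":0},{"grip":1,"dx":-0.74,"dy":0.91,"dz":0,"rx":0,"ry":0,"rz":0},{"grip":1,"dx":-0.74,"dy":0.91,"dz":0,"rx":0,"ry":0,"rz":0},{"grip":1,"dx":-0.74,"dy":0.91,"dz":0,"rx":0,"ry":0,"rz":0},{"grip":1,"dx":-0.74,"dy":0.91,"dz":0,"rx":0,"ry":0,"rz":0}]'
python3 -m crank '[{"grip":1,"dx":-0.74,"dy":0.91,"dz":0,"rx":0,"ry":0,"rz":0},{"grip":1,"dx":-0.74,"dy":0.91,"dz":0,"rx":0,"ry":0,"rz":0},{"grip":1,"dx":-0.74,"dy":0.91,"dz":0,"rx":0,"ry":0,"rz":0},{"grip":1,"dx":-0.74,"dy":0.91,"dz":0,"rx":0,"ry":0,"rz":0},{"grip":1,"dx":-0.74,"dy":0.91,"dz":0,"rx":0,"ry":0,"rz":0},{"grip":1,"dx":-0.74,"dy":0.91,"dz":0,"rx":0,"ry":0,"rz":0},{"grip":1,"dx":0,"dy":0,"dz":0,"rx":0,"ry":0,"rz":0},{"grip":1,"dx":0,"dy":0,"dz":0,"rx":0,"ry":0,"rz":0}]'
cat > wr.py <<'E'
from h import *
import sys,pickle
s=snap("wrist"); save(s,sys.argv[1]); pickle.dump(s,open(sys.argv[1]+".pkl","wb"))
P=cloud(s); z=P[:,:,2]; print("cam",s["C2W"].round(3).tolist(),s["vfov"])
hsv=cv2.cvtColor(s["frame"],cv2.COLOR_RGB2HSV)
def rect(m,zz,name):
    m=cv2.morphologyEx(m.astype(np.uint8),cv2.MORPH_OPEN,np.ones((3,3)))
    n,l,st,_=cv2.connectedComponentsWithStats(m)
    for i in np.argsort(-st[1:,4])[:2]+1:
        if st[i,4]<60: continue
        v,u=np.nonzero(l==i); Q=on_z(s,np.c_[u,v],zz)[:,:2]
        r=cv2.minAreaRect((Q*1000).astype(np.float32)); print(name,st[i],np.round(r[0],1),np.round(r[1],1),round(r[2],2),"z",np.nanmedian(z[v,u]).round(4))
rect((z>.112)&(z<.135),.124,"handle")
rect((z>.052)&(z<.066)&(hsv[:,:,0]>105)&(hsv[:,:,0]<130)&(hsv[:,:,1]>120),.06,"holder")
rect((z>.066)&(z<.08),.072,"box")
rect((hsv[:,:,0]>40)&(hsv[:,:,0]<90)&(hsv[:,:,1]>70)&(P[:,:,1]<.05),.072,"green")
E
python3 -c "
from h import *
to(.552,.130,.25,-.114)"; python3 wr.py w1
```

```text
clock: 2.1
tool_pos: [0.4063, 0.279, 0.4048]
tcp_rot: [2.343, 2.093, 0.0]
contact_force: [1.0, -0.2, 0.4]
gripper_width: 0.0855
clock: 2.77
tool_pos: [0.5541, 0.1281, 0.4042]
tcp_rot: [-2.346, -2.088, 0.001]
contact_force: [0.3, 0.3, -0.6]
gripper_width: 0.0856
t 2.77 grasp [0.554  0.1281 0.2492] jaw az -0.1163 F [ 0.3  0.3 -0.6] w 0.0856
turn units [-0.006 -0.001 -0.023] then shift units [ 0.056 -0.077 -0.027]
cam [[0.993, -0.113, -0.031, 0.562], [-0.117, -0.958, -0.261, 0.196], [-0.0, 0.263, -0.965, 0.373], [0.0, 0.0, 0.0, 1.0]] 67.98947581320066
handle [ 297  191   48   75 3394] [556.6 136.2] [54.4 33.6] 84.35 z 0.124
holder [ 291  172   60   86 1470] [556.3 133.3] [77.5 52. ] 83.52 z 0.0598
holder [ 584  323   56   40 1447] [840.9 -36.9] [47.1 65.1] 88.47 z 0.0622
box [ 606   55   34  197 4854] [821.3 154.7] [ 32.3 169.1] 5.67 z 0.0697
box [388 402  31  10 176] [617.2 -70.5] [10.4 31.5] 77.58 z 0.0707
```

View pics/w1.png

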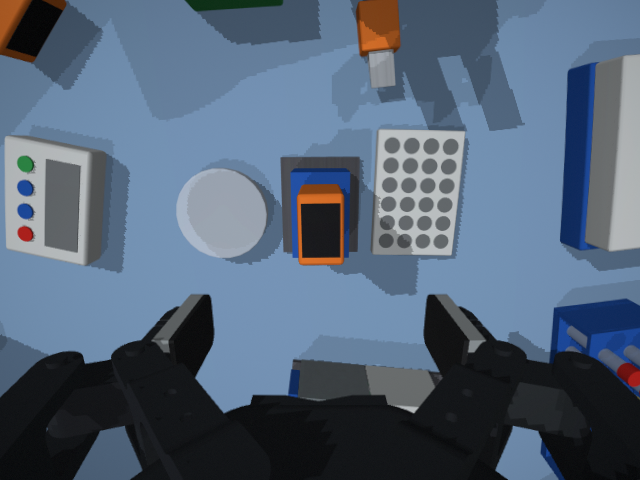

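The wrist view shows the holder's wedge centred between the fingers (handle top at 321,230). Wrist and top cameras disagree by about 5 mm, mostly along the handle's width, which a grasp tolerates. Go down and grip.

```bash

python3 -m crank '[{"grip":1,"dx":0.2,"dy":0,"dz":0.6,"rx":0,"ry":0,"rz":0},{"grip":1,"dx":0,"dy":0,"dz":0.7,"rx":0,"ry":0,"rz":0},{"grip":1,"dx":0,"dy":0,"dz":0.7,"rx":0,"ry":0,"rz":0},{"grip":1,"dx":0,"dy":0,"dz":0.7,"rx":0,"ry":0,"rz":0},{"grip":1,"dx":0,"dy":0,"dz":0.7,"rx":0,"ry":0,"rz":0},{"grip":1,"dx":0,"dy":0,"dz":0.7,"rx":0,"ry":0,"rz":0},{"grip":1,"dx":0,"dy":0,"dz":0.5,"rx":0,"ry":0,"rz":0},{"grip":1,"dx":0,"dy":0,"dz":0.3,"rx":0,"ry":0,"rz":0}]'
python3 -m crank '[{"grip":-0.2,"dx":0,"dy":0,"dz":0,"rx":0,"ry":0,"rz":0},{"grip":-0.4,"dx":0,"dy":0,"dz":0,"rx":0,"ry":0,"rz":0},{"grip":-1,"dx":0,"dy":0,"dz":0,"rx":0,"ry":0,"rz":0},{"grip":-1,"dx":0,"dy":0,"dz":0,"rx":0,"ry":0,"rz":0},{"grip":-1,"dx":0,"dy":0,"dz":0,"rx":0,"ry":0,"rz":0},{"grip":-1,"dx":0,"dy":0,"dz":0,"rx":0,"ry":0,"rz":0},{"grip":-1,"dx":0,"dy":0,"dz":0,"rx":0,"ry":0,"rz":0},{"grip":-1,"dx":0,"dy":0,"dz":0,"rx":0,"ry":0,"rz":0}]'
python3 -c "
from h import *
to(.5545,.134,.26,-.114)"
```

```text
clock: 3.48
tool_pos: [0.5518, 0.1365, 0.2559]
tcp_rot: [-2.34, -2.093, 0.005]
contact_force: [0.1, -0.4, -0.4]
gripper_width: 0.0855
clock: 4.15
tool_pos: [0.5545, 0.1356, 0.2592]
tcp_rot: [2.344, 2.09, 0.005]
contact_force: [-0.7, 0.9, 5.6]
gripper_width: 0.0337
t 4.15 grasp [0.5549 0.1358 0.1042] jaw az -0.1141 F [-0.7  0.9  5.6] w 0.0337
turn units [ 0.028 -0.015 -0.001] then shift units [-0.054  0.006 -5.192]
```

```bash

python3 -m crank '[{"grip":-1,"dx":0,"dy":0,"dz":-0.3,"rx":0,"ry":0,"rz":0},{"grip":-1,"dx":0,"dy":0,"dz":-0.6,"rx":0,"ry":0,"rz":0},{"grip":-1,"dx":0,"dy":0,"dz":-0.8,"rx":0,"ry":0,"rz":0},{"grip":-1,"dx":0,"dy":0,"dz":-0.8,"rx":0,"ry":0,"rz":0},{"grip":-1,"dx":0,"dy":0,"dz":-0.8,"rx":0,"ry":0,"rz":0},{"grip":-1,"dx":0,"dy":0,"dz":-0.8,"rx":0,"ry":0,"rz":0},{"grip":-1,"dx":0,"dy":0,"dz":-0.8,"rx":0,"ry":0,"rz":0},{"grip":-1,"dx":0,"dy":0,"dz":-0.4,"rx":0,"ry":0,"rz":0}]'
python3 -c "
from h import *
to(.57,-.21,.264,-.22)"
```

```text
clock: 4.82
tool_pos: [0.5538, 0.1353, 0.4198]
tcp_rot: [2.344, 2.09, 0.004]
contact_force: [0.3, 0.5, -1.8]
gripper_width: 0.0333
t 4.82 grasp [0.5542 0.1354 0.2648] jaw az -0.1142 F [ 0.3  0.5 -1.8] w 0.0333
turn units [ 0.026 -0.01   1.058] then shift units [-11.115   3.039   0.026]
```

```bash

python3 -m crank '[{"grip":-1,"dx":0,"dy":0,"dz":0,"rx":0,"ry":0,"rz":0.53},{"grip":-1,"dx":0,"dy":0,"dz":0,"rx":0,"ry":0,"rz":0.53},{"grip":-1,"dx":-0.86,"dy":0.23,"dz":0,"rx":0,"ry":0,"rz":0},{"grip":-1,"dx":-0.86,"dy":0.23,"dz":0,"rx":0,"ry":0,"rz":0},{"grip":-1,"dx":-0.86,"dy":0.23,"dz":0,"rx":0,"ry":0,"rz":0},{"grip":-1,"dx":-0.86,"dy":0.23,"dz":0,"rx":0,"ry":0,"rz":0},{"grip":-1,"dx":-0.86,"dy":0.23,"dz":0,"rx":0,"ry":0,"rz":0},{"grip":-1,"dx":-0.86,"dy":0.23,"dz":0,"rx":0,"ry":0,"rz":0}]'
python3 -m crank '[{"grip":-1,"dx":-0.86,"dy":0.23,"dz":0,"rx":0,"ry":0,"rz":0},{"grip":-1,"dx":-0.86,"dy":0.23,"dz":0,"rx":0,"ry":0,"rz":0},{"grip":-1,"dx":-0.86,"dy":0.23,"dz":0,"rx":0,"ry":0,"rz":0},{"grip":-1,"dx":-0.86,"dy":0.23,"dz":0,"rx":0,"ry":0,"rz":0},{"grip":-1,"dx":-0.86,"dy":0.23,"dz":0,"rx":0,"ry":0,"rz":0},{"grip":-1,"dx":-0.86,"dy":0.23,"dz":0,"rx":0,"ry":0,"rz":0},{"grip":-1,"dx":-0.86,"dy":0.23,"dz":0,"rx":0,"ry":0,"rz":0},{"grip":-1,"dx":0,"dy":0,"dz":0,"rx":0,"ry":0,"rz":0}]'
python3 -m crank '[{"grip":-1,"dx":0,"dy":0,"dz":0,"rx":0,"ry":0,"rz":0},{"grip":-1,"dx":0,"dy":0,"dz":0,"rx":0,"ry":0,"rz":0},{"grip":-1,"dx":0,"dy":0,"dz":0,"rx":0,"ry":0,"rz":0},{"grip":-1,"dx":0,"dy":0,"dz":0,"rx":0,"ry":0,"rz":0},{"grip":-1,"dx":0,"dy":0,"dz":0,"rx":0,"ry":0,"rz":0},{"grip":-1,"dx":0,"dy":0,"dz":0,"rx":0,"ry":0,"rz":0},{"grip":-1,"dx":0,"dy":0,"dz":0,"rx":0,"ry":0,"rz":0},{"grip":-1,"dx":0,"dy":0,"dz":0,"rx":0,"ry":0,"rz":0}]'
python3 -c "
from h import *
to(.57,-.21,.264,-.22)"; python3 wr.py w2
```

```text
clock: 5.48
tool_pos: [0.5597, -0.026, 0.4165]
tcp_rot: [-2.451, -1.963, 0.002]
contact_force: [0.1, -0.1, -2.8]
gripper_width: 0.0335
clock: 6.15
tool_pos: [0.5677, -0.2158, 0.416]
tcp_rot: [2.456, 1.957, -0.004]
contact_force: [0.8, -0.4, -2.9]
gripper_width: 0.0337
clock: 6.82
tool_pos: [0.5681, -0.2111, 0.4168]
tcp_rot: [2.451, 1.965, 0.0]
contact_force: [-0.4, 0.2, -2.9]
gripper_width: 0.0332
t 6.82 grasp [ 0.5681 -0.2111  0.2618] jaw az -0.2195 F [-0.4  0.2 -2.9] w 0.0332
turn units [0.001 0.    0.005] then shift units [ 0.05   0.053 -0.074]
cam [[0.976, -0.211, -0.057, 0.583], [-0.218, -0.941, -0.257, -0.145], [0.0, 0.263, -0.965, 0.386], [0.0, 0.0, 0.0, 1.0]] 67.98947581320066
handle [596 313  35  31 598] [ 793.7 -343. ] [22.1 31. ] 47.94 z 0.1242
handle [599 364  21  20 277] [ 792.2 -390. ] [15.6 20.6] 42.75 z 0.1201
holder [ 568    0   72  192 7176] [ 844.3 -157. ] [166.4  64.4] 88.97 z 0.0623
box [  208    41    94   234 18803] [ 527.6 -151.8] [199.4  75.3] 77.09 z 0.0718
box [  303    41    93   234 17600] [ 603.2 -168.6] [199.1  75.2] 77.29 z 0.0719
```

View pics/w2.png

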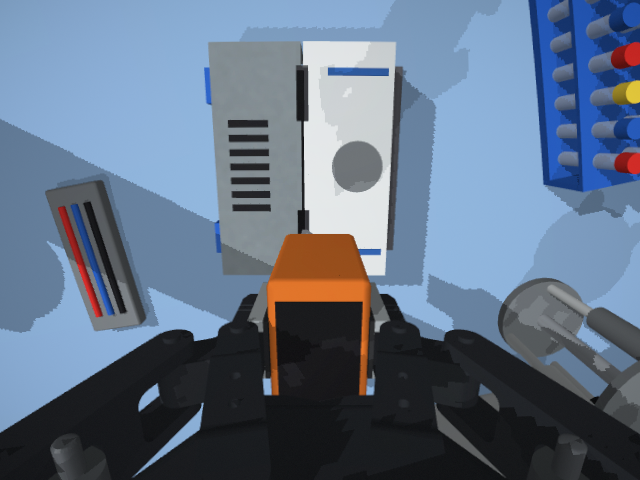

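The wrist view shows the grey half (208–302) and the white half (303–396). The left slot is at (302,93); the right slot at (303,222) is partly hidden behind the handle. The measured sizes match, and the gape is about 2 mm. Now check the wedge in the hand and work out the target.

```bash
python3 - <<'E'
from h import *
import pickle
s=pickle.load(open("w2.pkl","rb")); P=cloud(s); f=s["frame"]; hsv=cv2.cvtColor(f,cv2.COLOR_RGB2HSV)
o=arm.get_obs(); T=pose(o); Q=(P-T[:3,3])@T[:3,:3]-np.array([0,0,.155])
v0,v1,u0,u1=225,400,255,380
m=np.zeros((480,640),bool); m[v0:v1,u0:u1]=1
org=m&(hsv[:,:,0]<20)&(hsv[:,:,1]>150)
A=Q[org]; print("orange tool-frame min/max pct",np.nanpercentile(A,[1,5,50,95,99],axis=0).round(4).tolist())
blk=m&(P[:,:,2]>.25)&(hsv[:,:,2]<60); print("top z tool",np.nanmedian(Q[300:380,290:350,2]))
# column profile of handle side face and top, in tool x,z
for u in(300,320,340): print(u,[(v,*(Q[v,u]*1000).round(1)) for v in range(229,320,8)])
# box edges, slot dark patch
R=np.array([[.9748,.2233],[-.2233,.9748]])
B=(P[:,:,:2]-np.array([.5642,-.1602]))@R
for v in(50,60,80,95,110,130,150,170,190,205,215,220):
    r=slice(280,325); g=hsv[v,r,2].astype(int); print(v,"y",round(B[v,310,1]*1000,1),[(280+i,int(g[i]),round(B[v,280+i,0]*1000,1),round(P[v,280+i,2]*1000)) for i in range(12,34,2)][:11])
E
```

```text
orange tool-frame min/max pct [[-0.0143, -0.0166, -0.0207], [-0.0058, -0.0157, -0.0202], [0.0258, 0.0001, -0.0171], [0.0266, 0.0155, 0.0312], [0.0268, 0.0163, 0.0391]]
top z tool -0.02014799773458789
300 [(229, np.float64(-22.0), np.float64(-20.1), np.float64(253.4)), (237, np.float64(26.7), np.float64(-8.5), np.float64(33.5)), (245, np.float64(26.5), np.float64(-7.9), np.float64(20.9)), (253, np.float64(26.7), np.float64(-7.3), np.float64(8.6)), (261, np.float64(26.6), np.float64(-6.8), np.float64(-0.6)), (269, np.float64(26.5), np.float64(-6.4), np.float64(-9.0)), (277, np.float64(26.5), np.float64(-6.0), np.float64(-16.5)), (285, np.float64(24.2), np.float64(-6.0), np.float64(-17.8)), (293, np.float64(22.3), np.float64(-5.9), np.float64(-19.6)), (301, np.float64(19.4), np.float64(-6.0), np.float64(-19.4)), (309, np.float64(17.0), np.float64(-6.0), np.float64(-20.2)), (317, np.float64(14.6), np.float64(-6.0), np.float64(-21.1))]
320 [(229, np.float64(-7.1), np.float64(1.4), np.float64(190.6)), (237, np.float64(26.3), np.float64(0.7), np.float64(34.8)), (245, np.float64(26.1), np.fl
[... 3351 characters left out ...]
2), (302, 27, np.float64(-1.9), 8), (304, 231, np.float64(2.6), 71), (306, 233, np.float64(4.3), 73), (308, 233, np.float64(6.0), 71), (310, 233, np.float64(7.6), 71), (312, 233, np.float64(9.4), 72)]
150 y 13.9 [(292, 144, np.float64(-7.9), 71), (294, 144, np.float64(-6.1), 72), (296, 145, np.float64(-4.3), 72), (298, 148, np.float64(-2.6), 72), (300, 147, np.float64(-0.9), 72), (302, 25, np.float64(-2.0), 8), (304, 233, np.float64(2.5), 71), (306, 233, np.float64(4.2), 72), (308, 233, np.float64(5.9), 71), (310, 233, np.float64(7.7), 72), (312, 233, np.float64(9.4), 71)]Traceback (most recent call last):
  File "<stdin>", line 16, in <module>
ValueError: cannot convert float NaN to integer
```

In the hand the wedge is centred, with its grip point 12 mm below the grasp point. I'll aim the blade's back 1.5 mm inside the slot's near edge, starting at the right slot.

```bash
cat > hs.py <<'E'
from h import *
import sys
O=np.array([.5642,-.1602]);a=-.222;X=np.array([np.cos(a),np.sin(a)]);Y=np.array([-X[1],X[0]])
def slot(side,z,b=-2.5):
    p=O+(b+11)/1000*X+(.06 if side=="L" else -.06)*Y; to(p[0],p[1],z,a)
    o=arm.get_obs();T=pose(o);g=T[:3,3]+.155*T[:3,2]; d=g[:2]-O
    print("housing xy of grip",d@X*1000,d@Y*1000,"depth",(.072-(g[2]-.092))*1000)
slot(sys.argv[1],float(sys.argv[2]))
E
python3 hs.py R .172
```

```text
t 6.87 grasp [ 0.5681 -0.2112  0.2618] jaw az -0.2196 F [-0.3  0.6 -2.8] w 0.0329
turn units [0.    0.    0.024] then shift units [-0.37  -0.218  2.992]
housing xy of grip 15.036615239498113 -48.905129873507136 depth -97.76453121700361
```

```bash

python3 -m crank '[{"grip":-1,"dx":-0.2,"dy":-0.11,"dz":0,"rx":0,"ry":0,"rz":0.02},{"grip":-1,"dx":-0.17,"dy":-0.11,"dz":0.4,"rx":0,"ry":0,"rz":0},{"grip":-1,"dx":0,"dy":0,"dz":0.6,"rx":0,"ry":0,"rz":0},{"grip":-1,"dx":0,"dy":0,"dz":0.7,"rx":0,"ry":0,"rz":0},{"grip":-1,"dx":0,"dy":0,"dz":0.7,"rx":0,"ry":0,"rz":0},{"grip":-1,"dx":0,"dy":0,"dz":0.5,"rx":0,"ry":0,"rz":0},{"grip":-1,"dx":0,"dy":0,"dz":0,"rx":0,"ry":0,"rz":0},{"grip":-1,"dx":0,"dy":0,"dz":0,"rx":0,"ry":0,"rz":0}]'
python3 hs.py R .1373; python3 wr.py w3 | tail -4
```

```text
clock: 7.53
tool_pos: [0.5586, -0.221, 0.3291]
tcp_rot: [-2.453, -1.96, 0.002]
contact_force: [0.9, -0.6, -2.5]
gripper_width: 0.0332
t 7.53 grasp [ 0.5582 -0.2209  0.1741] jaw az -0.2224 F [ 0.9 -0.6 -2.5] w 0.0332
turn units [-0.023 -0.002 -0.004] then shift units [0.019 0.021 1.227]
housing xy of grip 7.518602225280725 -60.54357124227972 depth -10.100143569045997
cam [[0.975, -0.213, -0.06, 0.573], [-0.221, -0.941, -0.256, -0.155], [-0.002, 0.263, -0.965, 0.298], [0.0, 0.0, 0.0, 1.0]] 67.98947581320066
box [  175     0   133   305 33061] [ 526.3 -157.6] [188.7  75.3] 77.43 z 0.0718
box [  309     0   132   305 31765] [ 601.6 -175. ] [188.   75.1] 77.37 z 0.0719
```

View pics/w3.png

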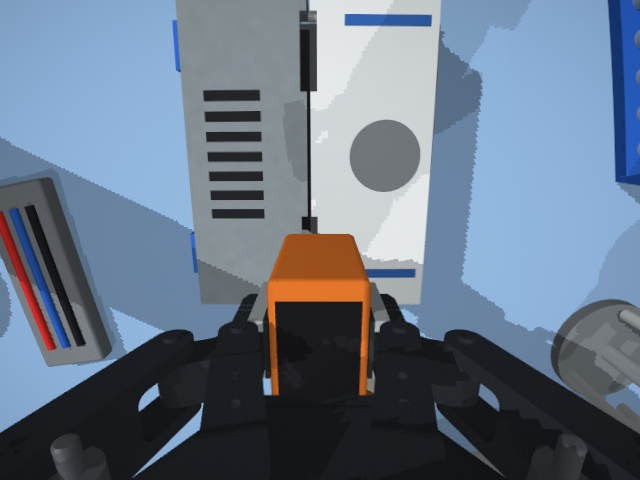

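The seam is consistent between the two wrist views (grey centre at -37.5 mm). The slot lies under the handle, in line at (308,225). Enter the slot gently first.

```bash

python3 -m crank '[{"grip":-1,"dx":0.02,"dy":0.04,"dz":0,"rx":0,"ry":0,"rz":0},{"grip":-1,"dx":0,"dy":0,"dz":0.12,"rx":0,"ry":0,"rz":0},{"grip":-1,"dx":0,"dy":0,"dz":0.12,"rx":0,"ry":0,"rz":0},{"grip":-1,"dx":0,"dy":0,"dz":0.12,"rx":0,"ry":0,"rz":0},{"grip":-1,"dx":0,"dy":0,"dz":0.12,"rx":0,"ry":0,"rz":0},{"grip":-1,"dx":0,"dy":0,"dz":0.06,"rx":0,"ry":0,"rz":0},{"grip":-1,"dx":0,"dy":0,"dz":0,"rx":0,"ry":0,"rz":0},{"grip":-1,"dx":0,"dy":0,"dz":0,"rx":0,"ry":0,"rz":0}]'
python3 hs.py R .1373
```

```text
clock: 8.25
tool_pos: [0.5604, -0.2204, 0.3132]
tcp_rot: [-2.453, -1.961, 0.0]
contact_force: [0.5, 0.3, -3.1]
gripper_width: 0.0332
t 8.25 grasp [ 0.5603 -0.2204  0.1582] jaw az -0.2219 F [ 0.5  0.3 -3.1] w 0.0332
turn units [-0.006 -0.001  0.001] then shift units [-0.014 -0.036  0.698]
housing xy of grip 9.482874572305521 -59.57429725205835 depth 5.759513288979709
```

No contact force, so the blade is in the slot. Press to the first depth.

```bash

python3 -m crank '[{"grip":-1,"dx":0,"dy":-0.03,"dz":0.1,"rx":0,"ry":0,"rz":0},{"grip":-1,"dx":0,"dy":0,"dz":0.1,"rx":0,"ry":0,"rz":0},{"grip":-1,"dx":0,"dy":0,"dz":0.1,"rx":0,"ry":0,"rz":0},{"grip":-1,"dx":0,"dy":0,"dz":0.1,"rx":0,"ry":0,"rz":0},{"grip":-1,"dx":0,"dy":0,"dz":0.1,"rx":0,"ry":0,"rz":0},{"grip":-1,"dx":0,"dy":0,"dz":0.1,"rx":0,"ry":0,"rz":0},{"grip":-1,"dx":0,"dy":0,"dz":0.1,"rx":0,"ry":0,"rz":0},{"grip":-1,"dx":0,"dy":0,"dz":0,"rx":0,"ry":0,"rz":0}]'
python3 hs.py R .1373
cat > gape.py <<'E'
from h import *
import sys,pickle
# gape from top camera: white half's far edge and grey's near edge via wrist if visible
s=snap(sys.argv[1]); P=cloud(s); z=P[:,:,2]; hsv=cv2.cvtColor(s["frame"],cv2.COLOR_RGB2HSV)
O=np.array([.5642,-.1602]);a=-.222;X=np.array([np.cos(a),np.sin(a)]);Y=np.array([-X[1],X[0]])
B=(P[:,:,:2]-O)@np.c_[X,Y]*1000
m=((z>.066)&(z<.078)&(abs(B[:,:,0])<110)&(abs(B[:,:,1])<110)).astype(np.uint8)
v,u=np.nonzero(m); Q=(on_z(s,np.c_[u,v],.072)[:,:2]-O)@np.c_[X,Y]*1000
# far edge of the white half per y strip
far=[];near=[]
for y in range(-96,97,4):
    k=abs(Q[:,1]-y)<2
    if k.sum()<20: continue
    far.append((y,np.percentile(Q[k,0],99.5))); near.append((y,np.percentile(Q[k,0],.5)))
for n,e in(("far",far),("near",near)):
    e=np.array(e); p=np.polyfit(e[:,0],e[:,1],1)
    for _ in range(3):
        r=e[:,1]-np.polyval(p,e[:,0]); k=abs(r)<1.2*np.median(abs(r))+.5; p=np.polyfit(e[k,0],e[k,1],1)
    print(n,len(e),"at L",np.polyval(p,60).round(2),"at R",np.polyval(p,-60).round(2))
E
python3 gape.py wrist; python3 gape.py top
```

```text
clock: 8.92
tool_pos: [0.5586, -0.22, 0.2915]
tcp_rot: [-2.452, -1.96, 0.003]
contact_force: [-3.9, 0.7, -1.4]
gripper_width: 0.033
t 8.92 grasp [ 0.5581 -0.2199  0.1365] jaw az -0.222 F [-3.9  0.7 -1.4] w 0.033
turn units [-0.033 -0.001 -0.   ] then shift units [-0.013  0.026 -0.028]
housing xy of grip 7.204158882731598 -59.59384328850512 depth 27.538365616506898
far 44 at L 76.11 at R 79.71
near 44 at L -74.02 at R -74.64
far 47 at L 74.94 at R 78.66
near 47 at L -75.84 at R -75.58
```

Right is at about 5 mm by geometry (4.3 by camera) and left about 1–2 mm. Withdraw and go to the left slot.

```bash

python3 -m crank '[{"grip":-1,"dx":0,"dy":0,"dz":-0.5,"rx":0,"ry":0,"rz":0},{"grip":-1,"dx":0,"dy":0,"dz":-0.8,"rx":0,"ry":0,"rz":0},{"grip":-1,"dx":0,"dy":0,"dz":-0.3,"rx":0,"ry":0,"rz":0},{"grip":-1,"dx":0.7,"dy":0,"dz":0,"rx":0,"ry":0,"rz":0},{"grip":-1,"dx":1,"dy":0,"dz":0,"rx":0,"ry":0,"rz":0},{"grip":-1,"dx":1,"dy":0,"dz":0,"rx":0,"ry":0,"rz":0},{"grip":-1,"dx":0.8,"dy":0,"dz":0,"rx":0,"ry":0,"rz":0},{"grip":-1,"dx":0.5,"dy":0,"dz":0,"rx":0,"ry":0,"rz":0}]'
python3 -m crank '[{"grip":-1,"dx":0,"dy":0,"dz":0,"rx":0,"ry":0,"rz":0},{"grip":-1,"dx":0,"dy":0,"dz":0,"rx":0,"ry":0,"rz":0},{"grip":-1,"dx":0,"dy":0,"dz":0,"rx":0,"ry":0,"rz":0},{"grip":-1,"dx":0,"dy":0,"dz":0,"rx":0,"ry":0,"rz":0},{"grip":-1,"dx":0,"dy":0,"dz":0,"rx":0,"ry":0,"rz":0},{"grip":-1,"dx":0,"dy":0,"dz":0,"rx":0,"ry":0,"rz":0},{"grip":-1,"dx":0,"dy":0,"dz":0,"rx":0,"ry":0,"rz":0},{"grip":-1,"dx":0,"dy":0,"dz":0,"rx":0,"ry":0,"rz":0}]'
python3 hs.py L .158; python3 gape.py top
```

```text
clock: 9.68
tool_pos: [0.5876, -0.1011, 0.3408]
tcp_rot: [2.451, 1.963, 0.006]
contact_force: [-0.1, 0.7, -2.0]
gripper_width: 0.0334
clock: 10.35
tool_pos: [0.586, -0.1037, 0.3405]
tcp_rot: [2.455, 1.961, 0.0]
contact_force: [1.3, 0.3, -2.7]
gripper_width: 0.0331
t 10.35 grasp [ 0.586  -0.1037  0.1855] jaw az -0.2227 F [ 1.3  0.3 -2.7] w 0.0331
turn units [ 0.001 -0.    -0.007] then shift units [ 0.004 -0.011  0.917]
housing xy of grip 8.847508840043028 59.88470600829543 depth -21.497636363936216
far 6 at L -3.9 at R -276.52
near 6 at L -75.67 at R -75.83
```

```bash

python3 -m crank '[{"grip":-1,"dx":0,"dy":0,"dz":0.2,"rx":0,"ry":0,"rz":0},{"grip":-1,"dx":0,"dy":0,"dz":0.2,"rx":0,"ry":0,"rz":0},{"grip":-1,"dx":0,"dy":0,"dz":0.2,"rx":0,"ry":0,"rz":0},{"grip":-1,"dx":0,"dy":0,"dz":0.12,"rx":0,"ry":0,"rz":0},{"grip":-1,"dx":0,"dy":0,"dz":0.12,"rx":0,"ry":0,"rz":0},{"grip":-1,"dx":0,"dy":0,"dz":0.08,"rx":0,"ry":0,"rz":0},{"grip":-1,"dx":0,"dy":0,"dz":0,"rx":0,"ry":0,"rz":0},{"grip":-1,"dx":0,"dy":0,"dz":0,"rx":0,"ry":0,"rz":0}]'
python3 hs.py L .130
```

```text
clock: 11.07
tool_pos: [0.5861, -0.1032, 0.3128]
tcp_rot: [-2.454, -1.962, 0.0]
contact_force: [-0.3, 0.2, -3.5]
gripper_width: 0.0331
t 11.07 grasp [ 0.586  -0.1032  0.1578] jaw az -0.2219 F [-0.3  0.2 -3.5] w 0.0331
turn units [-0.002  0.     0.001] then shift units [-0.013 -0.009  0.926]
housing xy of grip 8.73396356207641 60.38707604410056 depth 6.219008460491407
```

```bash

python3 -m crank '[{"grip":-1,"dx":0,"dy":0,"dz":0.12,"rx":0,"ry":0,"rz":0},{"grip":-1,"dx":0,"dy":0,"dz":0.12,"rx":0,"ry":0,"rz":0},{"grip":-1,"dx":0,"dy":0,"dz":0.12,"rx":0,"ry":0,"rz":0},{"grip":-1,"dx":0,"dy":0,"dz":0.12,"rx":0,"ry":0,"rz":0},{"grip":-1,"dx":0,"dy":0,"dz":0.12,"rx":0,"ry":0,"rz":0},{"grip":-1,"dx":0,"dy":0,"dz":0.12,"rx":0,"ry":0,"rz":0},{"grip":-1,"dx":0,"dy":0,"dz":0.12,"rx":0,"ry":0,"rz":0},{"grip":-1,"dx":0,"dy":0,"dz":0,"rx":0,"ry":0,"rz":0}]'
python3 hs.py L .130;python3 wr.py w4 >/dev/null; python3 gape.py wrist
```

```text
clock: 11.73
tool_pos: [0.5853, -0.1032, 0.2866]
tcp_rot: [-2.453, -1.96, 0.003]
contact_force: [-4.3, 1.1, -1.3]
gripper_width: 0.0338
t 11.73 grasp [ 0.5849 -0.1031  0.1316] jaw az -0.2221 F [-4.3  1.1 -1.3] w 0.0338
turn units [-0.025  0.002 -0.001] then shift units [-0.01   0.016  0.052]
housing xy of grip 7.636929556948589 60.26089865235321 depth 32.43550414439601
far 30 at L 76.57 at R 25.74
near 30 at L -74.53 at R -74.96
```

View pics/w4.png

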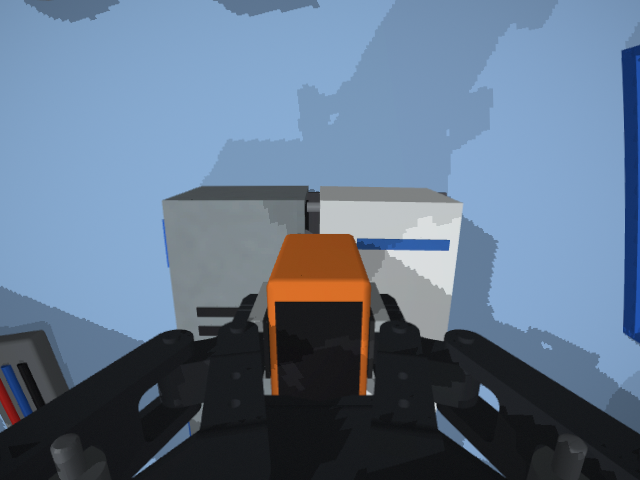

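The left gap at (306–320, 203) is about 7.5 mm, which agrees with the geometry. Back to the right slot.

```bash

python3 -m crank '[{"grip":-1,"dx":0,"dy":0,"dz":-0.6,"rx":0,"ry":0,"rz":0},{"grip":-1,"dx":0,"dy":0,"dz":-0.8,"rx":0,"ry":0,"rz":0},{"grip":-1,"dx":0,"dy":0,"dz":-0.3,"rx":0,"ry":0,"rz":0},{"grip":-1,"dx":-0.7,"dy":0.01,"dz":0,"rx":0,"ry":0,"rz":0},{"grip":-1,"dx":-1,"dy":0.01,"dz":0,"rx":0,"ry":0,"rz":0},{"grip":-1,"dx":-1,"dy":0.01,"dz":0,"rx":0,"ry":0,"rz":0},{"grip":-1,"dx":-0.8,"dy":0.01,"dz":0,"rx":0,"ry":0,"rz":0},{"grip":-1,"dx":-0.5,"dy":0.01,"dz":0,"rx":0,"ry":0,"rz":0}]'
python3 -m crank '[{"grip":-1,"dx":0,"dy":0,"dz":0,"rx":0,"ry":0,"rz":0},{"grip":-1,"dx":0,"dy":0,"dz":0,"rx":0,"ry":0,"rz":0},{"grip":-1,"dx":0,"dy":0,"dz":0,"rx":0,"ry":0,"rz":0},{"grip":-1,"dx":0,"dy":0,"dz":0,"rx":0,"ry":0,"rz":0},{"grip":-1,"dx":0,"dy":0,"dz":0,"rx":0,"ry":0,"rz":0},{"grip":-1,"dx":0,"dy":0,"dz":0,"rx":0,"ry":0,"rz":0},{"grip":-1,"dx":0,"dy":0,"dz":0,"rx":0,"ry":0,"rz":0},{"grip":-1,"dx":0,"dy":0,"dz":0,"rx":0,"ry":0,"rz":0}]'
python3 hs.py R .142; python3 gape.py wrist; python3 gape.py top
```

```text
clock: 12.5
tool_pos: [0.5615, -0.2232, 0.3389]
tcp_rot: [2.453, 1.957, 0.001]
contact_force: [0.7, -0.2, -3.4]
gripper_width: 0.0334
clock: 13.17
tool_pos: [0.5612, -0.2202, 0.3387]
tcp_rot: [2.453, 1.963, 0.0]
contact_force: [-1.4, -0.8, -4.2]
gripper_width: 0.0334
t 13.17 grasp [ 0.5613 -0.2202  0.1837] jaw az -0.2213 F [-1.4 -0.8 -4.2] w 0.0334
turn units [0.    0.    0.007] then shift units [-0.027 -0.061  1.39 ]
housing xy of grip 10.338637488784608 -59.199429311304705 depth -19.706537358185102
far 48 at L 81.7 at R 79.92
near 48 at L -74.06 at R -74.32
far 49 at L 80.4 at R 78.8
near 49 at L -75.78 at R -75.55
```

```bash

python3 -m crank '[{"grip":-1,"dx":0,"dy":0,"dz":0.3,"rx":0,"ry":0,"rz":0},{"grip":-1,"dx":0,"dy":0,"dz":0.25,"rx":0,"ry":0,"rz":0},{"grip":-1,"dx":0,"dy":0,"dz":0.2,"rx":0,"ry":0,"rz":0},{"grip":-1,"dx":0,"dy":0,"dz":0.1,"rx":0,"ry":0,"rz":0},{"grip":-1,"dx":0,"dy":0,"dz":0.1,"rx":0,"ry":0,"rz":0},{"grip":-1,"dx":0,"dy":0,"dz":0.1,"rx":0,"ry":0,"rz":0},{"grip":-1,"dx":0,"dy":0,"dz":0.1,"rx":0,"ry":0,"rz":0},{"grip":-1,"dx":0,"dy":0,"dz":0.1,"rx":0,"ry":0,"rz":0}]'
python3 -m crank '[{"grip":-1,"dx":0,"dy":0,"dz":0.12,"rx":0,"ry":0,"rz":0},{"grip":-1,"dx":0,"dy":0,"dz":0.12,"rx":0,"ry":0,"rz":0},{"grip":-1,"dx":0,"dy":0,"dz":0.12,"rx":0,"ry":0,"rz":0},{"grip":-1,"dx":0,"dy":0,"dz":0.12,"rx":0,"ry":0,"rz":0},{"grip":-1,"dx":0,"dy":0,"dz":0.12,"rx":0,"ry":0,"rz":0},{"grip":-1,"dx":0,"dy":0,"dz":0.1,"rx":0,"ry":0,"rz":0},{"grip":-1,"dx":0,"dy":0,"dz":0,"rx":0,"ry":0,"rz":0},{"grip":-1,"dx":0,"dy":0,"dz":0,"rx":0,"ry":0,"rz":0}]'
python3 hs.py R .125; python3 gape.py wrist; python3 gape.py top
```

```text
clock: 13.93
tool_pos: [0.5612, -0.2207, 0.3011]
tcp_rot: [2.454, 1.961, 0.0]
contact_force: [0.1, 0.2, -2.3]
gripper_width: 0.0333
clock: 14.6
tool_pos: [0.5603, -0.2205, 0.2792]
tcp_rot: [-2.452, -1.96, 0.002]
contact_force: [-3.2, 0.8, -3.4]
gripper_width: 0.0335
t 14.6 grasp [ 0.5599 -0.2204  0.1242] jaw az -0.222 F [-3.2  0.8 -3.4] w 0.0335
turn units [-0.027 -0.001 -0.   ] then shift units [-0.012 -0.033 -0.025]
housing xy of grip 9.071978802171419 -59.61731495816496 depth 39.755834242040805
far 43 at L 81.8 at R 86.22
near 43 at L -74.09 at R -74.34
far 46 at L 80.36 at R 85.59
near 46 at L -75.78 at R -75.62
```

Right is about 11.5 mm and left about 7. Now the left one, deeper.

```bash

python3 -m crank '[{"grip":-1,"dx":0,"dy":0,"dz":-0.6,"rx":0,"ry":0,"rz":0},{"grip":-1,"dx":0,"dy":0,"dz":-0.9,"rx":0,"ry":0,"rz":0},{"grip":-1,"dx":0,"dy":0,"dz":-0.5,"rx":0,"ry":0,"rz":0},{"grip":-1,"dx":0.7,"dy":0,"dz":0,"rx":0,"ry":0,"rz":0},{"grip":-1,"dx":1,"dy":0,"dz":0,"rx":0,"ry":0,"rz":0},{"grip":-1,"dx":1,"dy":0,"dz":0,"rx":0,"ry":0,"rz":0},{"grip":-1,"dx":0.8,"dy":0,"dz":0,"rx":0,"ry":0,"rz":0},{"grip":-1,"dx":0.5,"dy":0,"dz":0,"rx":0,"ry":0,"rz":0}]'
python3 -m crank '[{"grip":-1,"dx":0,"dy":0,"dz":0,"rx":0,"ry":0,"rz":0},{"grip":-1,"dx":0,"dy":0,"dz":0,"rx":0,"ry":0,"rz":0},{"grip":-1,"dx":0,"dy":0,"dz":0,"rx":0,"ry":0,"rz":0},{"grip":-1,"dx":0,"dy":0,"dz":0,"rx":0,"ry":0,"rz":0},{"grip":-1,"dx":0,"dy":0,"dz":0,"rx":0,"ry":0,"rz":0},{"grip":-1,"dx":0,"dy":0,"dz":0,"rx":0,"ry":0,"rz":0},{"grip":-1,"dx":0,"dy":0,"dz":0,"rx":0,"ry":0,"rz":0},{"grip":-1,"dx":0,"dy":0,"dz":0,"rx":0,"ry":0,"rz":0}]'
python3 hs.py L .1213
```

```text
clock: 15.37
tool_pos: [0.5896, -0.1014, 0.3412]
tcp_rot: [2.45, 1.962, 0.008]
contact_force: [-0.5, -0.1, -2.4]
gripper_width: 0.0336
clock: 16.03
tool_pos: [0.5875, -0.1041, 0.3402]
tcp_rot: [2.455, 1.961, 0.0]
contact_force: [-0.1, -0.7, -2.5]
gripper_width: 0.0333
t 16.03 grasp [ 0.5875 -0.1041  0.1852] jaw az -0.2228 F [-0.1 -0.7 -2.5] w 0.0333
turn units [ 0.001  0.    -0.008] then shift units [ 0.004 -0.061  2.13 ]
housing xy of grip 10.337246255044542 59.88401094930402 depth -21.18967629278308
```

```bash

python3 -m crank '[{"grip":-1,"dx":0,"dy":0,"dz":0.3,"rx":0,"ry":0,"rz":0},{"grip":-1,"dx":0,"dy":0,"dz":0.3,"rx":0,"ry":0,"rz":0},{"grip":-1,"dx":0,"dy":0,"dz":0.2,"rx":0,"ry":0,"rz":0},{"grip":-1,"dx":0,"dy":0,"dz":0.1,"rx":0,"ry":0,"rz":0},{"grip":-1,"dx":0,"dy":0,"dz":0.1,"rx":0,"ry":0,"rz":0},{"grip":-1,"dx":0,"dy":0,"dz":0.1,"rx":0,"ry":0,"rz":0},{"grip":-1,"dx":0,"dy":0,"dz":0.1,"rx":0,"ry":0,"rz":0},{"grip":-1,"dx":0,"dy":0,"dz":0.1,"rx":0,"ry":0,"rz":0}]'
python3 -m crank '[{"grip":-1,"dx":0,"dy":0,"dz":0.12,"rx":0,"ry":0,"rz":0},{"grip":-1,"dx":0,"dy":0,"dz":0.12,"rx":0,"ry":0,"rz":0},{"grip":-1,"dx":0,"dy":0,"dz":0.12,"rx":0,"ry":0,"rz":0},{"grip":-1,"dx":0,"dy":0,"dz":0.12,"rx":0,"ry":0,"rz":0},{"grip":-1,"dx":0,"dy":0,"dz":0.12,"rx":0,"ry":0,"rz":0},{"grip":-1,"dx":0,"dy":0,"dz":0.12,"rx":0,"ry":0,"rz":0},{"grip":-1,"dx":0,"dy":0,"dz":0.1,"rx":0,"ry":0,"rz":0},{"grip":-1,"dx":0,"dy":0,"dz":0,"rx":0,"ry":0,"rz":0}]'
python3 hs.py L .1213
```

```text
clock: 16.7
tool_pos: [0.5876, -0.1036, 0.3011]
tcp_rot: [2.454, 1.962, 0.0]
contact_force: [-0.2, 0.1, -3.0]
gripper_width: 0.0333
clock: 17.37
tool_pos: [0.5869, -0.1035, 0.2757]
tcp_rot: [-2.453, -1.961, 0.002]
contact_force: [-3.7, -0.3, -1.5]
gripper_width: 0.0335
t 17.37 grasp [ 0.5866 -0.1035  0.1207] jaw az -0.2222 F [-3.7 -0.3 -1.5] w 0.0335
turn units [-0.019  0.002 -0.002] then shift units [-0.009 -0.039 -0.02 ]
housing xy of grip 9.386294318905826 60.24375734980982 depth 43.29382549251691
```

Left should now be about 13 mm. Last turn at the right slot.

```bash

python3 -m crank '[{"grip":-1,"dx":0,"dy":0,"dz":-0.6,"rx":0,"ry":0,"rz":0},{"grip":-1,"dx":0,"dy":0,"dz":-0.9,"rx":0,"ry":0,"rz":0},{"grip":-1,"dx":0,"dy":0,"dz":-0.6,"rx":0,"ry":0,"rz":0},{"grip":-1,"dx":-0.7,"dy":0,"dz":0,"rx":0,"ry":0,"rz":0},{"grip":-1,"dx":-1,"dy":0,"dz":0,"rx":0,"ry":0,"rz":0},{"grip":-1,"dx":-1,"dy":0,"dz":0,"rx":0,"ry":0,"rz":0},{"grip":-1,"dx":-0.8,"dy":0,"dz":0,"rx":0,"ry":0,"rz":0},{"grip":-1,"dx":-0.5,"dy":0,"dz":0,"rx":0,"ry":0,"rz":0}]'
python3 -m crank '[{"grip":-1,"dx":0,"dy":0,"dz":0,"rx":0,"ry":0,"rz":0},{"grip":-1,"dx":0,"dy":0,"dz":0,"rx":0,"ry":0,"rz":0},{"grip":-1,"dx":0,"dy":0,"dz":0,"rx":0,"ry":0,"rz":0},{"grip":-1,"dx":0,"dy":0,"dz":0,"rx":0,"ry":0,"rz":0},{"grip":-1,"dx":0,"dy":0,"dz":0,"rx":0,"ry":0,"rz":0},{"grip":-1,"dx":0,"dy":0,"dz":0,"rx":0,"ry":0,"rz":0},{"grip":-1,"dx":0,"dy":0,"dz":0,"rx":0,"ry":0,"rz":0},{"grip":-1,"dx":0,"dy":0,"dz":0,"rx":0,"ry":0,"rz":0}]'
python3 hs.py R .1213; python3 gape.py wrist; python3 gape.py top
```

```text
clock: 18.03
tool_pos: [0.5617, -0.2233, 0.3399]
tcp_rot: [2.453, 1.957, 0.002]
contact_force: [0.2, 0.2, -3.2]
gripper_width: 0.033
clock: 18.7
tool_pos: [0.5612, -0.2202, 0.3397]
tcp_rot: [2.453, 1.962, 0.0]
contact_force: [-0.4, 0.1, -3.2]
gripper_width: 0.0334
t 18.7 grasp [ 0.5613 -0.2202  0.1847] jaw az -0.2213 F [-0.4  0.1 -3.2] w 0.0334
turn units [0.002 0.    0.007] then shift units [-0.027 -0.061  2.112]
housing xy of grip 10.359480078539587 -59.19538689594258 depth -20.661036814135795
far 48 at L 87.48 at R 86.25
near 48 at L -74.07 at R -74.28
far 49 at L 86.07 at R 85.39
near 49 at L -75.71 at R -75.51
```

```bash

python3 -m crank '[{"grip":-1,"dx":0,"dy":0,"dz":0.3,"rx":0,"ry":0,"rz":0},{"grip":-1,"dx":0,"dy":0,"dz":0.3,"rx":0,"ry":0,"rz":0},{"grip":-1,"dx":0,"dy":0,"dz":0.2,"rx":0,"ry":0,"rz":0},{"grip":-1,"dx":0,"dy":0,"dz":0.1,"rx":0,"ry":0,"rz":0},{"grip":-1,"dx":0,"dy":0,"dz":0.1,"rx":0,"ry":0,"rz":0},{"grip":-1,"dx":0,"dy":0,"dz":0.1,"rx":0,"ry":0,"rz":0},{"grip":-1,"dx":0,"dy":0,"dz":0.1,"rx":0,"ry":0,"rz":0},{"grip":-1,"dx":0,"dy":0,"dz":0.1,"rx":0,"ry":0,"rz":0}]'
python3 -m crank '[{"grip":-1,"dx":0,"dy":0,"dz":0.12,"rx":0,"ry":0,"rz":0},{"grip":-1,"dx":0,"dy":0,"dz":0.12,"rx":0,"ry":0,"rz":0},{"grip":-1,"dx":0,"dy":0,"dz":0.12,"rx":0,"ry":0,"rz":0},{"grip":-1,"dx":0,"dy":0,"dz":0.12,"rx":0,"ry":0,"rz":0},{"grip":-1,"dx":0,"dy":0,"dz":0.12,"rx":0,"ry":0,"rz":0},{"grip":-1,"dx":0,"dy":0,"dz":0.12,"rx":0,"ry":0,"rz":0},{"grip":-1,"dx":0,"dy":0,"dz":0.1,"rx":0,"ry":0,"rz":0},{"grip":-1,"dx":0,"dy":0,"dz":0,"rx":0,"ry":0,"rz":0}]'
python3 hs.py R .1213
python3 -m crank '[{"grip":-1,"dx":0,"dy":0,"dz":-0.6,"rx":0,"ry":0,"rz":0},{"grip":-1,"dx":0,"dy":0,"dz":-0.9,"rx":0,"ry":0,"rz":0},{"grip":-1,"dx":0,"dy":0,"dz":-0.9,"rx":0,"ry":0,"rz":0},{"grip":-1,"dx":0,"dy":0,"dz":-0.9,"rx":0,"ry":0,"rz":0},{"grip":-1,"dx":0,"dy":0,"dz":-0.9,"rx":0,"ry":0,"rz":0},{"grip":-1,"dx":0,"dy":0,"dz":-0.6,"rx":0,"ry":0,"rz":0},{"grip":-1,"dx":0,"dy":0,"dz":0,"rx":0,"ry":0,"rz":0},{"grip":-1,"dx":0,"dy":0,"dz":0,"rx":0,"ry":0,"rz":0}]'
python3 gape.py wrist; python3 gape.py top; python3 wr.py w5
python3 -c "
from h import *
to(.5549,.1358,.264,-.114)"
```

```text
clock: 19.47
tool_pos: [0.5612, -0.2207, 0.3005]
tcp_rot: [2.454, 1.961, 0.0]
contact_force: [0.0, -0.6, -2.7]
gripper_width: 0.0334
clock: 20.13
tool_pos: [0.5599, -0.2203, 0.275]
tcp_rot: [-2.452, -1.96, 0.003]
contact_force: [-3.1, 0.7, -2.7]
gripper_width: 0.0333
t 20.13 grasp [ 0.5594 -0.2202  0.12  ] jaw az -0.2221 F [-3.1  0.7 -2.7] w 0.0333
turn units [-0.036 -0.002 -0.001] then shift units [-0.013 -0.019 -0.043]
housing xy of grip 8.502132995189369 -59.5858343376153 depth 43.98387962906457
clock: 20.8
tool_pos: [0.5618, -0.2209, 0.4208]
tcp_rot: [2.451, 1.96, 0.003]
contact_force: [-1.2, 0.3, -3.1]
gripper_width: 0.0333
far 49 at L 87.45 at R 87.13
near 49 at L -74.12 at R -74.55
far 49 at L 86.06 at R 85.73
near 49 at L -75.94 at R -75.42
cam [[0.975, -0.213, -0.059, 0.576], [-0.221, -0.941, -0.256, -0.154], [-0.002, 0.263, -0.965, 0.387], [0.0, 0.0, 0.0, 1.0]] 67.98947581320066
handle [604 300  34  31 602] [ 793.4 -343.4] [22.  28.8] 49.94 z 0.1237
handle [551 362  31  26 505] [ 745.  -391.2] [20.9 28.4] 35.08 z 0.1238
holder [ 576    0   64  180 6228] [ 840.2 -162.2] [155.2  57.3] 88.59 z 0.0622
box [  214    28    94   236 19129] [ 527.4 -151.8] [199.2  75.1] 77.12 z 0.0718
box [  323    29    94   236 18889] [ 613.5 -172.1] [199.3  75.2] 77.02 z 0.0719
t 20.95 grasp [ 0.5603 -0.2203  0.2629] jaw az -0.2219 F [-0.  -0.1 -2.9] w 0.0333
turn units [-0.031 -0.007 -1.079] then shift units [11.777 -1.545 -0.036]
```

View pics/w5.png

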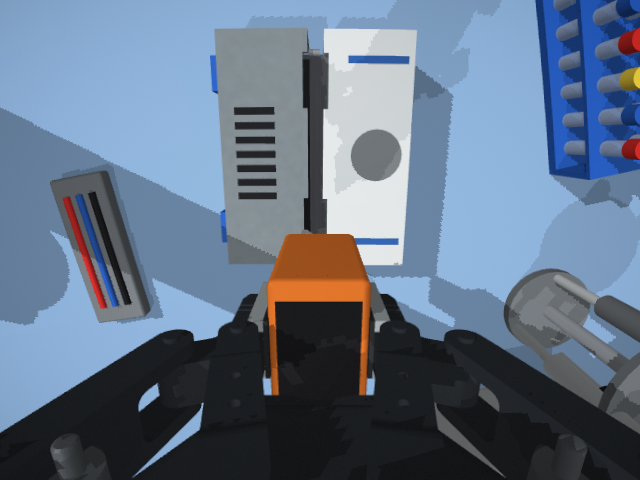

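The seam gapes evenly, 307–323 px all along, about 12.5–13 mm at both ends and square to 0.1°. The wedge sits in the hand as before. Back to the holder pose.

```bash

python3 -m crank '[{"grip":-1,"dx":0,"dy":0,"dz":0,"rx":-0.03,"ry":0,"rz":-0.54},{"grip":-1,"dx":0,"dy":0,"dz":0,"rx":0,"ry":0,"rz":-0.54},{"grip":-1,"dx":0.5,"dy":-0.07,"dz":0,"rx":0,"ry":0,"rz":0},{"grip":-1,"dx":0.9,"dy":-0.12,"dz":0,"rx":0,"ry":0,"rz":0},{"grip":-1,"dx":0.9,"dy":-0.12,"dz":0,"rx":0,"ry":0,"rz":0},{"grip":-1,"dx":0.9,"dy":-0.12,"dz":0,"rx":0,"ry":0,"rz":0},{"grip":-1,"dx":0.9,"dy":-0.12,"dz":0,"rx":0,"ry":0,"rz":0},{"grip":-1,"dx":0.9,"dy":-0.12,"dz":0,"rx":0,"ry":0,"rz":0}]'
python3 -m crank '[{"grip":-1,"dx":0.9,"dy":-0.12,"dz":0,"rx":0,"ry":0,"rz":0},{"grip":-1,"dx":0.9,"dy":-0.12,"dz":0,"rx":0,"ry":0,"rz":0},{"grip":-1,"dx":0.9,"dy":-0.12,"dz":0,"rx":0,"ry":0,"rz":0},{"grip":-1,"dx":0.9,"dy":-0.12,"dz":0,"rx":0,"ry":0,"rz":0},{"grip":-1,"dx":0.9,"dy":-0.12,"dz":0,"rx":0,"ry":0,"rz":0},{"grip":-1,"dx":0.9,"dy":-0.12,"dz":0,"rx":0,"ry":0,"rz":0},{"grip":-1,"dx":0.9,"dy":-0.12,"dz":0,"rx":0,"ry":0,"rz":0},{"grip":-1,"dx":0.4,"dy":-0.05,"dz":0,"rx":0,"ry":0,"rz":0}]'
python3 -m crank '[{"grip":-1,"dx":0,"dy":0,"dz":0,"rx":0,"ry":0,"rz":0},{"grip":-1,"dx":0,"dy":0,"dz":0,"rx":0,"ry":0,"rz":0},{"grip":-1,"dx":0,"dy":0,"dz":0,"rx":0,"ry":0,"rz":0},{"grip":-1,"dx":0,"dy":0,"dz":0,"rx":0,"ry":0,"rz":0},{"grip":-1,"dx":0,"dy":0,"dz":0,"rx":0,"ry":0,"rz":0},{"grip":-1,"dx":0,"dy":0,"dz":0,"rx":0,"ry":0,"rz":0},{"grip":-1,"dx":0,"dy":0,"dz":0,"rx":0,"ry":0,"rz":0},{"grip":-1,"dx":0,"dy":0,"dz":0,"rx":0,"ry":0,"rz":0}]'
python3 -c "
from h import *
to(.5549,.1358,.165,-.114)"
```

```text
clock: 21.62
tool_pos: [0.5575, -0.0675, 0.4184]
tcp_rot: [-2.345, -2.09, -0.001]
contact_force: [0.7, 0.3, -2.9]
gripper_width: 0.0336
clock: 22.28
tool_pos: [0.5536, 0.1368, 0.4183]
tcp_rot: [-2.342, -2.094, -0.001]
contact_force: [-0.1, -0.4, -2.1]
gripper_width: 0.0329
clock: 22.95
tool_pos: [0.5546, 0.1329, 0.4199]
tcp_rot: [2.343, 2.089, 0.003]
contact_force: [-0.2, -0.3, -3.3]
gripper_width: 0.0333
t 22.95 grasp [0.5551 0.1328 0.2649] jaw az -0.1149 F [-0.2 -0.3 -3.3] w 0.0333
turn units [ 0.031  0.002 -0.009] then shift units [ 0.097 -0.     3.329]
```

```bash

python3 -m crank '[{"grip":-1,"dx":0.1,"dy":0,"dz":0.4,"rx":0,"ry":0,"rz":0},{"grip":-1,"dx":0,"dy":0,"dz":0.7,"rx":0,"ry":0,"rz":0},{"grip":-1,"dx":0,"dy":0,"dz":0.8,"rx":0,"ry":0,"rz":0},{"grip":-1,"dx":0,"dy":0,"dz":0.7,"rx":0,"ry":0,"rz":0},{"grip":-1,"dx":0,"dy":0,"dz":0.5,"rx":0,"ry":0,"rz":0},{"grip":-1,"dx":0,"dy":0,"dz":0.2,"rx":0,"ry":0,"rz":0},{"grip":-1,"dx":0,"dy":0,"dz":0,"rx":0,"ry":0,"rz":0},{"grip":-1,"dx":0,"dy":0,"dz":0,"rx":0,"ry":0,"rz":0}]'
python3 -c "
from h import *
to(.5549,.1358,.1045,-.114)"
```

```text
clock: 23.62
tool_pos: [0.5554, 0.1363, 0.3212]
tcp_rot: [2.343, 2.089, 0.003]
contact_force: [0.1, -0.5, -1.7]
gripper_width: 0.0334
t 23.62 grasp [0.5559 0.1362 0.1662] jaw az -0.1141 F [ 0.1 -0.5 -1.7] w 0.0334
turn units [ 0.034  0.001 -0.001] then shift units [-0.019 -0.015  2.058]
```

```bash

python3 -m crank '[{"grip":-1,"dx":-0.02,"dy":-0.02,"dz":0.2,"rx":0,"ry":0,"rz":0},{"grip":-1,"dx":0,"dy":0,"dz":0.25,"rx":0,"ry":0,"rz":0},{"grip":-1,"dx":0,"dy":0,"dz":0.3,"rx":0,"ry":0,"rz":0},{"grip":-1,"dx":0,"dy":0,"dz":0.3,"rx":0,"ry":0,"rz":0},{"grip":-1,"dx":0,"dy":0,"dz":0.3,"rx":0,"ry":0,"rz":0},{"grip":-1,"dx":0,"dy":0,"dz":0.3,"rx":0,"ry":0,"rz":0},{"grip":-1,"dx":0,"dy":0,"dz":0.2,"rx":0,"ry":0,"rz":0},{"grip":-1,"dx":0,"dy":0,"dz":0,"rx":0,"ry":0,"rz":0}]'
python3 -c "
from h import *
to(.5549,.1358,.1045,-.114)"
```

```text
clock: 24.28
tool_pos: [0.5538, 0.1356, 0.2632]
tcp_rot: [2.344, 2.091, -0.002]
contact_force: [-0.5, -0.2, -2.7]
gripper_width: 0.0335
t 24.28 grasp [0.5538 0.1353 0.1082] jaw az -0.114 F [-0.5 -0.2 -2.7] w 0.0335
turn units [-0.004  0.015  0.   ] then shift units [0.012 0.034 0.124]
```

```bash

python3 -m crank '[{"grip":-1,"dx":0,"dy":0,"dz":0.05,"rx":0,"ry":0,"rz":0},{"grip":-1,"dx":0,"dy":0,"dz":0.05,"rx":0,"ry":0,"rz":0},{"grip":-1,"dx":0,"dy":0,"dz":0.04,"rx":0,"ry":0,"rz":0},{"grip":-1,"dx":0,"dy":0,"dz":0.02,"rx":0,"ry":0,"rz":0},{"grip":-1,"dx":0,"dy":0,"dz":0.02,"rx":0,"ry":0,"rz":0},{"grip":-1,"dx":0,"dy":0,"dz":0,"rx":0,"ry":0,"rz":0},{"grip":-1,"dx":0,"dy":0,"dz":0,"rx":0,"ry":0,"rz":0},{"grip":-1,"dx":0,"dy":0,"dz":0,"rx":0,"ry":0,"rz":0}]'
python3 -c "
from h import *
to(.5549,.1358,.1045,-.114)"
```

```text
clock: 24.95
tool_pos: [0.5547, 0.1358, 0.26]
tcp_rot: [2.342, 2.09, 0.003]
contact_force: [-0.2, 1.0, -2.3]
gripper_width: 0.0332
t 24.95 grasp [0.5552 0.1357 0.105 ] jaw az -0.114 F [-0.2  1.  -2.3] w 0.0332
turn units [0.032 0.001 0.   ] then shift units [0.002 0.006 0.017]
```

```bash

python3 -m crank '[{"grip":-1,"dx":0,"dy":0,"dz":0.04,"rx":0,"ry":0,"rz":0},{"grip":-1,"dx":0,"dy":0,"dz":0,"rx":0,"ry":0,"rz":0},{"grip":0,"dx":0,"dy":0,"dz":0,"rx":0,"ry":0,"rz":0},{"grip":0.5,"dx":0,"dy":0,"dz":0,"rx":0,"ry":0,"rz":0},{"grip":1,"dx":0,"dy":0,"dz":0,"rx":0,"ry":0,"rz":0},{"grip":1,"dx":0,"dy":0,"dz":0,"rx":0,"ry":0,"rz":0},{"grip":1,"dx":0,"dy":0,"dz":0,"rx":0,"ry":0,"rz":0},{"grip":1,"dx":0,"dy":0,"dz":0,"rx":0,"ry":0,"rz":0}]'
python3 -m crank '[{"grip":1,"dx":0,"dy":0,"dz":-0.3,"rx":0,"ry":0,"rz":0},{"grip":1,"dx":0,"dy":0,"dz":-0.7,"rx":0,"ry":0,"rz":0},{"grip":1,"dx":0,"dy":0,"dz":-0.8,"rx":0,"ry":0,"rz":0},{"grip":1,"dx":0,"dy":0,"dz":-0.8,"rx":0,"ry":0,"rz":0},{"grip":1,"dx":0,"dy":0,"dz":-0.8,"rx":0,"ry":0,"rz":0},{"grip":1,"dx":0,"dy":0,"dz":-0.8,"rx":0,"ry":0,"rz":0},{"grip":1,"dx":0,"dy":0,"dz":-0.7,"rx":0,"ry":0,"rz":0},{"grip":1,"dx":0,"dy":0,"dz":0,"rx":0,"ry":0,"rz":0}]'
python3 wr.py w6; python3 gape.py top
```

```text
clock: 25.62
tool_pos: [0.5547, 0.1358, 0.2587]
tcp_rot: [2.343, 2.09, 0.003]
contact_force: [0.2, -0.7, 0.2]
gripper_width: 0.0857
clock: 26.28
tool_pos: [0.5553, 0.1361, 0.4113]
tcp_rot: [2.339, 2.087, 0.015]
contact_force: [0.8, 0.7, 0.7]
gripper_width: 0.0857
cam [[0.993, -0.114, -0.018, 0.563], [-0.114, -0.959, -0.26, 0.204], [0.012, 0.26, -0.965, 0.38], [0.0, 0.0, 0.0, 1.0]] 67.98947581320066
handle [ 292  202   46   72 3172] [556.  136.3] [54.8 33.5] 83.64 z 0.124
holder [ 573  324   67   42 1686] [851.7 -37.7] [81.4 48.8] 0.35 z 0.0623
holder [ 287  181   58   84 1541] [556.3 133.4] [78.3 52.1] 83.35 z 0.0598
box [ 593   68   47  190 7478] [830.4 155.2] [ 47.  169.9] 5.46 z 0.0698
box [613 350  15  16 157] [855.9 -42.7] [15.3 18.6] 63.93 z 0.073
far 49 at L 86.06 at R 85.99
near 49 at L -75.83 at R -75.41
```

View pics/w6.png

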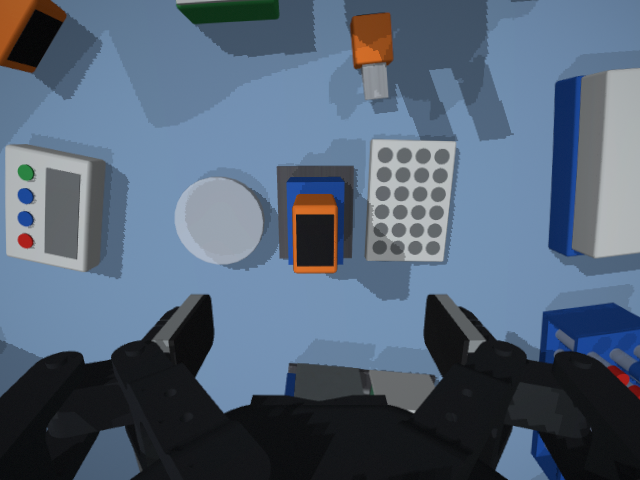

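The wedge is back: handle top at z 0.124, centred within 1 mm of where it was and at the same angle, handle on the rim (315,235). The gape is unchanged. Hand in.

```bash
python3 -c "
from rig import arm
print(arm.job_done())"
```

```text
the job is handed in; nothing more can be done
None
```

The lamp box is pried open evenly, the wedge is back in its holder and released, and the job is handed in at about 26 s of the 67 s allowed. No verdict was reported.

- **Prying:** I pressed the wedge into the slots in turn: right, left, right, left, right. By my estimates neither end was ever more than about 5 mm ahead of the other.
- **Final gape:** Both ends are open about 12 to 13 mm. The top camera's edge fit read 11.4 (right) and 11.9 mm (left). It reads about 1 mm low: at the start it gave about 1 mm less than the halves' rectangles in the wrist view. At the end those rectangles gave 13.3 mm. The white half is square to the grey one within about 0.1°.
- **Wedge in holder:** The handle top is at 0.124 m, as at the start, and within 1 mm and 1° of where it began. The gripper is open about 15 cm above it.
- **Bystanders:** In the last wrist picture the petri dish and well plate look unmoved. I did not measure the bystanders again, and saw no unexpected contact force.
- **Disagreement:** The top and wrist cameras differed by about 5 mm on the holder's position. I used the wrist camera and the arm's own grasp pose, and the wedge went back in without resistance.

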